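Find the case with the part come loose inside and hold it over the tray

ROBOT

A 6-joint arm with a two-finger parallel gripper is mounted at the origin on a cart in front of the work surface, level with it; the furniture and walls round the work are solid. World frame = base frame: x ahead of the robot, y to its left, z up, the work surface at z = 0. Lengths are in m, angles in rad, forces in N, time in s.
With the tool pointing down it reaches from about 0.35 to 0.975 m from the base axis. Payload 4.9 kg.
Tool frame: the origin (TCP) lies on the centre line of the jaws, within the pads' length; the fingertips stand manip.tip_reach ahead of it and the grasp point (between the pads) is the TCP (manip.tip_reach is the distance from the TCP to the fingertips, in m); z points along the fingers, y is the line along which they close (so a half turn about z gives the same grasp; the last joint's range is limited). The gripper opens to 85 mm and grips with 20 to 120 N. Pads are 22 mm wide; open, the fingers measure 114 mm over their backs; the gripper's body (76 mm by 85 mm) begins 54 mm behind the grasp point. The pads swing forward as they close: fully open they stand 13 mm farther back than shut.
Start: joints at [-0.119, 0.053, 1.613, -0, 1.476, -0.119], TCP at [0.625, 0, 0.25] pointing down, gripper open.
Joint ranges: [-3.01, 3.01], [-1.01, 2.22], [0.06, 2.58], [-1.02, 4.17], [0.09, 2.62], [-3.14, 3.14]. Speed limits (rad/s): [2.57, 2.57, 3.14, 3.14, 3.14, 3.14].

INTERFACE

Orientations are given as a unit quaternion [w, x, y, z].
In Python, from plant import manip gives the robot as it stands. The module is installed in compiled form; this text tells all that it offers.
- The arm moves only by the tool move_arm, never from a script. Its argument "rows" is a list of rows, each a list of 7 numbers: the shift along the tool's x, y, z in cm, then the turn, a rotation vector about the tool's x, y, z in degrees, then the opening, from -1 (shut) to 1 (fully open). In form: [[tx, ty, tz, ax, ay, az, jaw], ...]. A call has 1 to 20 rows; each row shifts and turns the commanded pose from where the row before left it, along the tool's axes as they then stand; what a row does not reach is not made up. A row lasts 1/12 s, in which the tool goes at most 41.7 mm and 7.16 degrees, less where a joint would pass 70% of its speed; a pose out of reach is approached as far as the arm can. A call is refused whole if a number of a shift passes 4.17 or a number of a turn 7.16, either way. A call with a gripper value outside its range is refused whole. The fingers move at their own pace and stop on an object; the grip force is fixed at half the most. Time passes only in rows, so rows that do not move let the fingers close. It gives the time, the measured TCP pose, the force, the opening and the grip force at its end, in the units of the state.
- manip.state(): the state, without advancing time (a new reading comes with each control period).
- manip.grab_frame(name): name is "scene" or "side" or "wrist"; returns a dict with "img" (420x560x3 uint8, blue, green, red), "mtx" (3x3 intrinsics, pixels), "R" (3x3) and "t" (3): a world point X has camera coordinates R X + t. Camera axes: x right, y down, z forward; pixel columns grow to the right and rows downward; lengths in m; the calibration is good to about 2 mm. The wrist camera is an equidistant fisheye: a pixel r from the principal point sees the ray r / f radians off the axis. A picture is of the moment at which its call begins. There is no depth.
- manip.job_done(): hands the job in; it is judged then, once.
The state is a dict: "time": time; "joint_pos": joint angles; "joint_vel": joint speeds; "joint_efforts": joint torques, N m; "tool_pos": TCP position; "tool_rot": TCP orientation; "contact_force": force on the tool from outside, world axes, zero at the start; "ft_torque": the same for the moment, N m; "gripper_width": opening from 0.0 (shut) to 1.0 (fully open); "grasp_force": force on a finger pad.
Only numpy, scipy, OpenCV 4.12 (cv2) and the standard library are available. Lean on these libraries where they do the work, as an engineer would, in place of code of your own. Each camera call takes 0.05 s, during which the arm holds its last target. There are 200 camera calls.

TASK

Three identical closed cases stand on the dark mat, and in one of them the part has come loose. Lift and shake or rock the cases lengthwise to find the one that rattles, then finish while still holding that case in the gripper, level and still, about a hand's breadth above the middle of the metal tray, ready for a colleague to open it there. The other two cases must end standing upright on the mat or table, outside the tray, and the lens and the tape roll lying near must not be knocked about.

Things in the scene. Friction and masses are not known exactly. Their poses are not given: they have to be found in the camera images.
- case_a: one of three outwardly identical closed grey plastic cases, 116 mm long (own x) x 40 mm wide (own y) x 44 mm high, straight sides, shut for good, black latch at one short end; 0.23 to 0.33 kg with contents. At the start all stand on the mat, side by side, parallel, about 100 mm apart (centres) across their width. Origin: centre of the underside; x along the length, z up
- case_b: the second case, the same outside as case_a. Each case holds 0.12 kg of contents, so weight tells nothing. In two of the three (which ones changes every time, whatever the name or place) the contents fill the case and move less than 2 mm; in the third a steel part slides freely, up to 78 mm, along the length
- case_c: the third case, the same outside as case_a. In whichever case the part is loose, it sets off when the case is tilted more than about 15 degrees lengthwise (or shaken along its length) and stays put when level; moving end to end it changes the moment about the case's own y axis by about 0.09 N m
- tray: open shiny metal tray with thin 18 mm high walls, 120 mm (own x) x 100 mm (own y), fixed to the table just beyond the mat, turned a little. Origin: centre of its underside, on the table (z = 0)
- mat: thin flat dark rubber mat, 170 mm (own x) x 260 mm (own y) x 3 mm, fixed to the table; the cases stand on it, their length along its x axis. Origin: centre of its underside
- lens: bystander: round condensing lens in a ribbed ring, 45 mm across, 19 mm high, lying on the table to the left of the tray. Origin: centre of the underside
- tape: bystander: roll of white tape lying flat on the table between mat and lens, 53 mm across, 26 mm high. Origin: centre of the underside
Things that resemble listed ones, but are neither listed nor needed, are in the scene too. What is shaped like the case_a but red is not meant.

How it is judged:
On the way:
1. the case with the loose part is off the mat and its part has knocked against the inside (((height (world z) of case_a above 0.03 m and (contact force between case_a_c0 and anything else above 2.5 N or (contact force between case_a_c0 and anything else above 0.2 N and contact force between any of case_a_c1, case_a_c2 and anything else above 0.4 N))) or (height (world z) of case_b above 0.03 m and (contact force between case_b_c0 and anything else above 2.5 N or (contact force between case_b_c0 and anything else above 0.2 N and contact force between any of case_b_c1, case_b_c2 and anything else above 0.4 N))) or (height (world z) of case_c above 0.03 m and (contact force between case_c_c0 and anything else above 2.5 N or (contact force between case_c_c0 and anything else above 0.2 N and contact force between any of case_c_c1, case_c_c2 and anything else above 0.4 N))))).
At the end, for the whole second after the job is handed in: rattling case in the fingers, clear of the tray, underside 70 to 250 mm above the table, centre within 35 mm of the tray's in plan, tilt under 0.2 rad, still; silent cases released, underside below 15 mm, tilt under 0.12 rad, centres over 100 mm from the tray's (((contact force between case_a_c0 and anything else above 0.3 N and contact force between case_a and the fingers above 3 N and height (world z) of case_a between 0.07 and 0.25 m and angle between case_a's own z axis and vertical below 0.2 rad and horizontal distance between case_a and tray below 0.035 m and linear speed of each of case_a, case_b, case_c below 0.03 m/s and contact force between case_a and tray below 0.05 N and height (world z) of each of case_b, case_c below 0.015 m and angle between each of case_b, case_c's own z axis and vertical below 0.12 rad and horizontal distance between each of case_b, case_c and tray above 0.1 m and contact force between each of case_b, case_c and the fingers below 0.05 N) or (contact force between case_b_c0 and anything else above 0.3 N and contact force between case_b and the fingers above 3 N and height (world z) of case_b between 0.07 and 0.25 m and angle between case_b's own z axis and vertical below 0.2 rad and horizontal distance between case_b and tray below 0.035 m and linear speed of each of case_b, case_a, case_c below 0.03 m/s and contact force between case_b and tray below 0.05 N and height (world z) of each of case_a, case_c below 0.015 m and angle between each of case_a, case_c's own z axis and vertical below 0.12 rad and horizontal distance between each of case_a, case_c and tray above 0.1 m and contact force between each of case_a, case_c and the fingers below 0.05 N) or (contact force between case_c_c0 and anything else above 0.3 N and contact force between case_c and the fingers above 3 N and height (world z) of case_c between 0.07 and 0.25 m and angle between case_c's own z axis and vertical below 0.2 rad and horizontal distance between case_c and tray below 0.035 m and linear speed of each of case_c, case_a, case_b below 0.03 m/s and contact force between case_c and tray below 0.05 N and height (world z) of each of case_a, case_b below 0.015 m and angle between each of case_a, case_b's own z axis and vertical below 0.12 rad and horizontal distance between each of case_a, case_b and tray above 0.1 m and contact force between each of case_a, case_b and the fingers below 0.05 N))); the arm keeps its last pose, push and grip.
It fails at once if the lens or the tape was knocked about (moved more than 40 mm) (distance of any of lens, tape from where it was at the start of the episode above 0.04 m).
It also fails if it takes over 72 s, if anything falls off the work surface, if the arm or the gripper's body presses on something with over 40 N, if the wrist force passes 120 N, or if a joint passes its speed limit or range.

## Working session

There is one attempt and no reset: what is moved stays moved. The work goes in short steps, Python scripts to look and compute and a tool call to move; the robot and the scene stay as the last step left them, time stands still between calls to the robot, and variables do not carry over. Pictures are saved under pics/ and viewed, at most 10 in all, crops included, and the job is handed in when it is done.

Besides the shell and the picture viewer there is one more tool, called after ">>>" as name([rows], argument=value, ...), one row to a line, values as JSON. move_arm: Moves the arm, as the interface text tells. Its arguments: {"type":"object","properties":{"rows":{"type":"array","items":{"type":"array","items":{"type":"number"}}}},"required":["rows"]}

```bash
mkdir -p pics; python3 - <<'E'
from plant import manip
import cv2
for n in ("scene","side"):
    f=manip.grab_frame(n); cv2.imwrite(f"pics/{n}0.png",f["img"]); print(n,f["mtx"].tolist(),f["R"].tolist(),f["t"].tolist())
print(manip.state(), manip.tip_reach)
E
```

```text
scene [[518.9256425519709, 0.0, 274.84759945321736], [0.0, 518.9256425519709, 208.08284662389815], [0.0, 0.0, 1.0]] [[-0.8092763594990158, -0.5873875511245954, 0.006902082285118719], [-0.349800425620249, 0.4724335377673523, -0.8089785007208263], [0.47192312529893304, -0.6571015272973227, -0.5877977089370228]] [0.520946781130383, 0.1842098107731642, 0.7163438916263422]
side [[520.2343112145121, 0.0, 280.99022476759217], [0.0, 520.2343112145121, 215.75196844845127], [0.0, 0.0, 1.0]] [[0.5688504484637414, -0.822440506036253, 0.0008839193585155277], [-0.4995675287797496, -0.3463849972122597, -0.7940086384260295], [0.6533310427887953, 0.4512305926431573, -0.6079058321742034]] [-0.2577886506147857, 0.3680458472093344, 0.570469640997737]
{'time': 0.1, 'joint_pos': array([-1.19002219e-01,  5.33063428e-02,  1.61415025e+00,  2.80594618e-05,
        1.47600206e+00, -1.19008482e-01]), 'joint_vel': array([-8.72319315e-05, -1.85324031e-03, -2.78306996e-03,  1.23443494e-03,
        2.66093620e-04,  7.49373635e-04]), 'joint_efforts': array([ 6.14647306e-04, -3.94903493e+01, -3.71363103e+01, -4.52310599e-05,
        3.99340541e-03, -4.17574097e-05]), 'tool_pos': array([6.24474739e-01, 6.91616280e-05, 2.49180159e-01]), 'tool_rot': array([-7.42023324e-04,  7.07105207e-01,  7.07107739e-01, -5.65760302e-04]), 'contact_force': array([0.21412262, 0.26725489, 0.27946216]), 'ft_torque': array([0.00024056, 0.00401755, 0.04396107]), 'grasp_force': 0.0, 'gripper_width': 0.9988295293489213} 0.019
```

View pics/scene0.png

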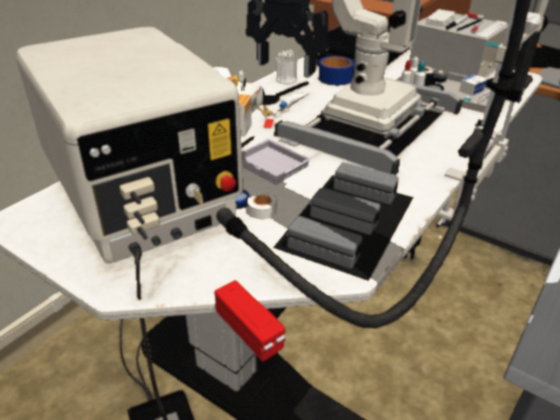

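View pics/side0.png

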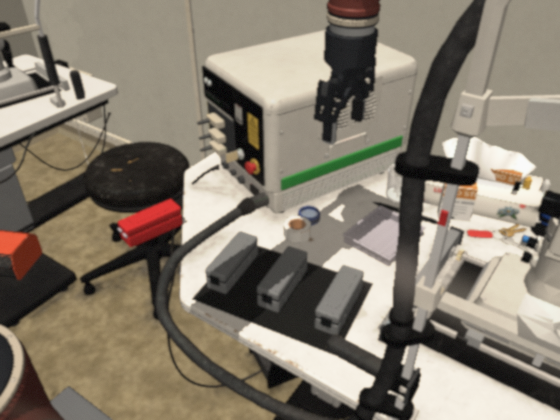

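The scene view shows three cases on the mat at about (325,240), (345,208) and (365,182), with the tray near (275,160) and the tape near (262,205). The side view shows the cases at (233,262), (283,278) and (340,298), the tray near (383,233), the lens near (309,213) and the tape near (297,230). Next I'll enlarge both.

```bash
python3 - <<'E'
import cv2
a=cv2.imread("pics/scene0.png")[130:280,220:420]; b=cv2.imread("pics/side0.png")[190:340,190:440]
cv2.imwrite("pics/sc_c.png",cv2.resize(a,None,fx=4,fy=4,interpolation=cv2.INTER_CUBIC))
cv2.imwrite("pics/si_c.png",cv2.resize(b,None,fx=3.2,fy=3.2,interpolation=cv2.INTER_CUBIC))
E
```

```text
(no output)
```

View pics/sc_c.png

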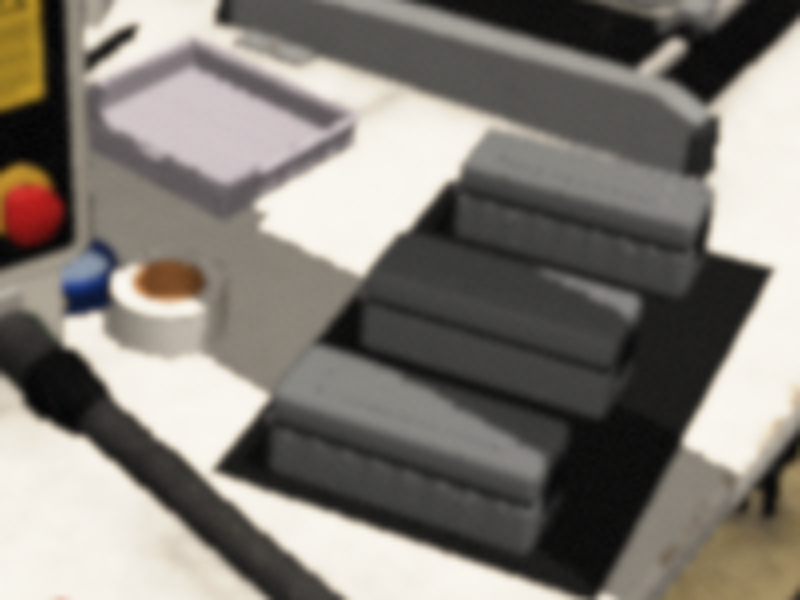

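View pics/si_c.png

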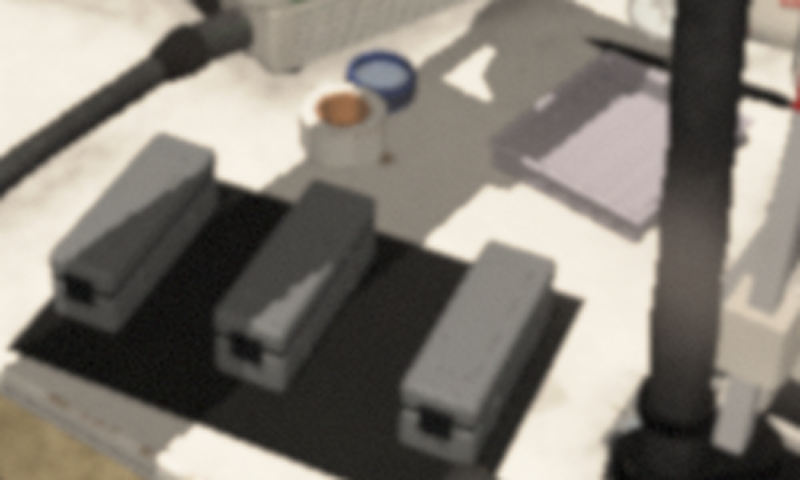

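The crops show all three case tops, the black latches at the near end in the side view, and the tape roll, lens and tray. I'll project the corners to positions.

```bash
cat > h.py <<'E'
import numpy as np
K={'scene':(518.926,274.848,208.083),'side':(520.234,280.99,215.752)}
R={'scene':np.array([[-0.8092763594990158,-0.5873875511245954,0.006902082285118719],[-0.349800425620249,0.4724335377673523,-0.8089785007208263],[0.47192312529893304,-0.6571015272973227,-0.5877977089370228]]),
'side':np.array([[0.5688504484637414,-0.822440506036253,0.0008839193585155277],[-0.4995675287797496,-0.3463849972122597,-0.7940086384260295],[0.6533310427887953,0.4512305926431573,-0.6079058321742034]])}
T={'scene':np.array([0.520946781130383,0.1842098107731642,0.7163438916263422]),'side':np.array([-0.2577886506147857,0.3680458472093344,0.570469640997737])}
def w(n,u,v,z):
    f,cx,cy=K[n]; d=R[n].T@np.array([(u-cx)/f,(v-cy)/f,1]); C=-R[n].T@T[n]
    return C+d*(z-C[2])/d[2]
sc=lambda x,y,z:w('scene',220+x/4,130+y/4,z)
si=lambda x,y,z:w('side',190+x/3.2,190+y/3.2,z)
E
python3 - <<'E'
from h import *
np.set_printoptions(precision=4,suppress=True)
print("cams",[-R[n].T@T[n] for n in R])
print("mat sc",*[sc(x,y,.003)[:2] for x,y in[(218,467),(770,268),(595,597)]],"si",*[si(x,y,.003)[:2] for x,y in[(12,347),(583,300)]])
for nm,f,L in (("si",si,[[(163,133),(215,152),(55,255),(108,283)],[(318,182),(375,203),(217,313),(285,340)],[(490,242),(553,265),(403,385),(475,410)]]),
 ("sc",sc,[[(318,345),(568,425),(270,405),(545,475)],[(405,232),(640,300),(362,290),(615,358)],[(490,132),(712,182),(458,185),(695,240)]])):
  for c in L:
    P=np.array([f(x,y,.045)[:2] for x,y in c]); print(nm,P.mean(0),P.tolist() and P.round(3).tolist())
print("tray sc rim",*[sc(x,y,.018)[:2] for x,y in[(195,40),(353,122),(222,190),(88,90)]])
print("tray si rim",*[si(x,y,.018)[:2] for x,y in[(615,52),(495,138),(640,220),(745,125)]])
print("tape",sc(170,278,.026),si(343,108,.026),"lens",si(381,75,.019),sc(90,270,.019))
E
```

```text
cams [array([0.148 , 0.6897, 0.5665]), array([-0.0422, -0.3419,  0.6393])]
mat sc [0.5361 0.1493] [ 0.4103 -0.1258] [0.3722 0.1253] si [0.3725 0.1209] [ 0.5728 -0.1079]
si [0.4621 0.1065] [[0.517, 0.132], [0.52, 0.098], [0.406, 0.116], [0.406, 0.08]]
si [0.4777 0.011 ] [[0.531, 0.036], [0.535, 0.002], [0.42, 0.022], [0.425, -0.016]]
si [ 0.49   -0.0892] [[0.543, -0.064], [0.546, -0.099], [0.432, -0.079], [0.438, -0.115]]
sc [0.4614 0.1128] [[0.52, 0.101], [0.41, 0.086], [0.513, 0.146], [0.403, 0.118]]
sc [0.4759 0.0224] [[0.536, 0.007], [0.426, -0.009], [0.527, 0.057], [0.415, 0.035]]
sc [ 0.4885 -0.0787] [[0.549, -0.092], [0.442, -0.115], [0.536, -0.042], [0.427, -0.066]]
tray sc rim [ 0.7484 -0.1212] [ 0.631  -0.0994] [ 0.6471 -0.0066] [ 0.761  -0.0435]
tray si rim [ 0.7674 -0.0303] [ 0.6496 -0.01  ] [ 0.6325 -0.111 ] [ 0.7449 -0.1261]
tape [0.6154 0.0774 0.026 ] [0.6139 0.0737 0.026 ] lens [0.6621 0.0772 0.019 ] [0.655  0.0863 0.019 ]
```

```bash
python3 - <<'E'
from h import *
np.set_printoptions(precision=3,suppress=True)
S=[(228,220),(250,240),(290,272),(320,298),(345,312),(370,320),(400,313),(425,295),(445,265),(460,225),(472,180),(480,140),(500,90),(515,40),(520,0)]
D=[(265,202),(240,212),(210,228),(180,250),(163,275),(162,310),(172,345),(195,380),(235,402),(300,415),(350,412),(385,385),(398,340),(403,270),(407,200),(420,120),(440,70),(465,30),(490,0)]
def dens(P):
    P=np.array(P,float); return np.vstack([P[i]+(P[i+1]-P[i])*t for i in range(len(P)-1) for t in np.linspace(0,1,12)[:-1,None][:,None]]).reshape(-1,2)
def ray(n,p):
    f,cx,cy=K[n]; d=R[n].T@np.array([(p[0]-cx)/f,(p[1]-cy)/f,1]); return -R[n].T@T[n],d/np.linalg.norm(d)
Dd=[ray('side',p) for p in dens(D)]
for p in dens(S)[::8]:
    c,d=ray('scene',p); o=[]
    for i,(c2,d2) in enumerate(Dd):
        s=np.linalg.lstsq(np.c_[d,-d2],c2-c,rcond=None)[0]; a=c+s[0]*d;b=c2+s[1]*d2
        o.append((np.linalg.norm(a-b),i,(a+b)/2))
    o.sort(key=lambda t:t[0]); q=[o[0]]+[t for t in o[1:] if abs(t[1]-o[0][1])>25 and t[0]<.012][:1]
    print(p.round(),[(round(g*1e3),i,x) for g,i,x in q])
# pan of grey bar top edge, if z~.06
for x,y in[(215,20),(470,85),(715,120)]: print('bar',sc(x,y,.0)[:2],sc(x,y,.06)[:2])
E
```

```text
[228. 220.] [(1, 2, array([0.622, 0.166, 0.03 ])), (5, 142, array([ 0.842, -0.076, -0.215]))]
[244. 235.] [(1, 11, array([0.575, 0.181, 0.032])), (3, 138, array([ 0.807, -0.094, -0.257]))]
[268. 255.] [(0, 132, array([ 0.751, -0.122, -0.316])), (2, 21, array([0.513, 0.197, 0.03 ]))]
[295. 277.] [(1, 30, array([0.455, 0.206, 0.023])), (4, 123, array([ 0.675, -0.136, -0.36 ]))]
[317. 296.] [(1, 38, array([0.414, 0.209, 0.01 ])), (1, 114, array([ 0.595, -0.118, -0.369]))]
[336. 307.] [(0, 44, array([0.385, 0.204, 0.001])), (3, 108, array([ 0.532, -0.097, -0.348]))]
[354. 315.] [(0, 50, array([ 0.362,  0.187, -0.017])), (1, 101, array([ 0.467, -0.059, -0.301]))]
[373. 319.] [(0, 95, array([ 0.408, -0.021, -0.244])), (1, 56, array([ 0.34 ,  0.166, -0.031]))]
[395. 314.] [(0, 91, array([ 0.361, -0.004, -0.182])), (1, 61, array([ 0.319,  0.135, -0.032]))]
[414. 303.] [(0, 64, array([ 0.301,  0.109, -0.02 ])), (4, 90, array([ 0.334, -0.012, -0.14 ]))]
[430. 287.] [(1, 64, array([0.286, 0.09 , 0.008])), (3, 90, array([ 0.315, -0.028, -0.101]))]
[445. 265.] [(1, 60, array([0.277, 0.081, 0.052]
[... 181 characters left out ...]
 0.154])), (1, 105, array([ 0.321, -0.168, -0.002]))]
[473. 173.] [(1, 38, array([0.279, 0.047, 0.194])), (2, 114, array([ 0.332, -0.21 ,  0.045]))]
[479. 144.] [(0, 31, array([0.286, 0.025, 0.227])), (1, 121, array([ 0.339, -0.232,  0.094]))]
[493. 108.] [(1, 129, array([ 0.333, -0.237,  0.166])), (2, 23, array([ 0.289, -0.01 ,  0.265]))]
[505.  72.] [(0, 13, array([ 0.293, -0.05 ,  0.302])), (2, 137, array([ 0.33 , -0.234,  0.237]))]
[515.  36.] [(1, 144, array([ 0.328, -0.229,  0.299])), (7, 0, array([ 0.298, -0.09 ,  0.336]))]
[519.   7.] [(2, 151, array([ 0.333, -0.222,  0.346]))]
bar [ 0.773 -0.174] [ 0.707 -0.082]
bar [ 0.617 -0.197] [ 0.567 -0.103]
bar [ 0.493 -0.242] [ 0.456 -0.144]
```

```bash
python3 - <<'E'
from h import *
import cv2
np.set_printoptions(precision=3,suppress=True)
for x,y in[(225,25),(350,92),(440,128),(690,180)]: print('bar',sc(x,y,.0)[:2],sc(x,y,.03)[:2])
b=cv2.imread("pics/side0.png")[190:420,310:560]
cv2.imwrite("pics/si_d.png",cv2.resize(b,None,fx=2.6,fy=2.6,interpolation=cv2.INTER_CUBIC))
E
```

```text
bar [ 0.765 -0.172] [ 0.732 -0.127]
bar [ 0.665 -0.151] [ 0.638 -0.106]
bar [ 0.606 -0.148] [ 0.582 -0.103]
bar [ 0.477 -0.18 ] [ 0.46  -0.134]
```

View pics/si_d.png

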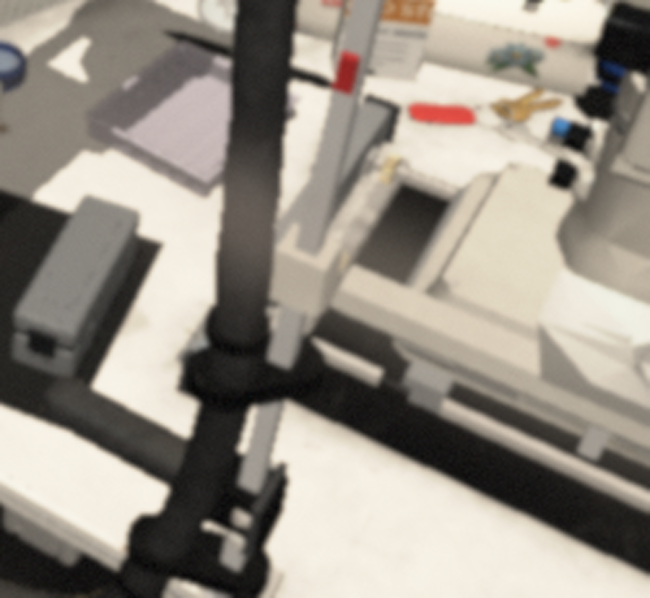

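>>> move_arm([
  [0.3,-3.7,0,0,0,0,1],
  [0.3,-3.7,0,0,0,0,1],
  [0.3,-3.7,0,0,0,0,1],
  [0.4,-3.7,0,0,0,0,1],
  [0,0,0,0,0,6.8,1],
  [0,0,0,0,0,6.8,1],
  [0,0,0,0,0,6.8,1],
  [0,0,0,0,0,6.8,1],
  [0,0,0,0,0,6.8,1],
  [0,0,0,0,0,6.8,1],
  [0,0,0,0,0,6.8,1],
  [0,0,0,0,0,6.8,1],
  [0,0,0,0,0,6.8,1],
  [0,0,0,0,0,6.8,1],
  [0,0,0,0,0,6.8,1],
  [0,0,0,0,0,6.8,1],
  [0,0,3,0,0,0,1],
  [0,0,3,0,0,0,1],
  [0,0,3,0,0,0,1],
  [0,0,0,0,0,0,1],
])

```text
time: 1.77
tool_pos: [0.4724, 0.0136, 0.1531]
tool_rot: [-0.001, 0.997, 0.073, -0.006]
contact_force: [-0.7, 0.6, -1.8]
gripper_width: 1.0
grasp_force: 0.0
```

```bash
python3 - <<'E'
from plant import manip
from h import *
import cv2
s=manip.state(); print(s["tool_pos"],s["tool_rot"],s["contact_force"],s["ft_torque"])
f=manip.grab_frame("wrist"); im=f["img"].copy(); K_,Rw,t=np.array(f["mtx"]),np.array(f["R"]),np.array(f["t"])
u=np.array([np.cos(.148),np.sin(.148)]); v=np.array([-u[1],u[0]])
for c in [(.462,.110),(.4765,.013),(.490,-.086)]:
    P=[]
    for a,b in[(1,1),(1,-1),(-1,-1),(-1,1)]:
        X=np.r_[np.array(c)+a*.058*u+b*.02*v,.047]; q=Rw@X+t; th=np.arctan2(np.hypot(*q[:2]),q[2]); ph=np.arctan2(q[1],q[0])
        P.append([K_[0,2]+K_[0,0]*th*np.cos(ph),K_[1,2]+K_[1,1]*th*np.sin(ph)])
    cv2.polylines(im,[np.int32(P)],True,(0,255,0),1)
cv2.imwrite("pics/w1.png",im)
E
```

```text
[0.4723507  0.01356356 0.15312452] [-0.00127224  0.99729556  0.07321288 -0.00631008] [-0.65151354  0.62988458 -1.82158454] [-0.01332835 -0.0206464   0.03927316]
```

View pics/w1.png

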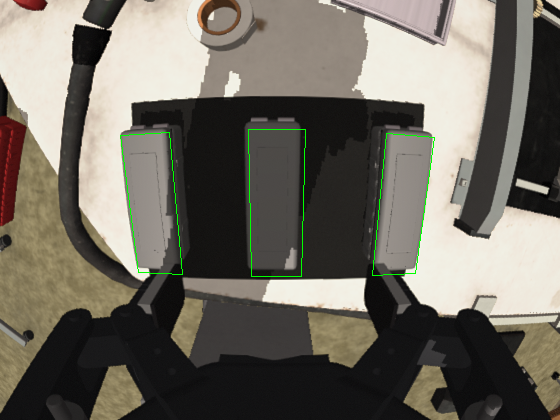

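The overlay fits the cases to within about 5 mm. The middle case sits at (273,196) against a predicted (277,203), so I'll shift about 4 mm further in x and go down onto it.

>>> move_arm([
  [0.8,0,2,0,0,0,1],
  [0,0,3,0,0,0,1],
  [0,0,3,0,0,0,1],
  [0,0,2,0,0,0,1],
  [0,0,0,0,0,0,1],
  [0,0,0,0,0,0,1],
  [0,0,0,0,0,0,1],
])

```text
time: 2.4
tool_pos: [0.487, 0.0139, 0.0631]
tool_rot: [0.0, 0.997, 0.073, 0.002]
contact_force: [1.3, -0.4, 0.5]
gripper_width: 1.0
grasp_force: 0.0
```

>>> move_arm([
  [-0.5,0,1,0,0,0,1],
  [0,0,1,0,0,0,1],
  [0,0,1.1,0,0,0,1],
  [0,0,0,0,0,0,1],
  [0,0,0,0,0,0,1],
  [0,0,0,0,0,0,-1],
  [0,0,0,0,0,0,-1],
  [0,0,0,0,0,0,-1],
  [0,0,0,0,0,0,-1],
  [0,0,0,0,0,0,-1],
  [0,0,0,0,0,0,-1],
  [0,0,0,0,0,0,-1],
  [0,0,0,0,0,0,-1],
])

```text
time: 3.48
tool_pos: [0.4807, 0.0135, 0.03]
tool_rot: [-0.0, 0.997, 0.073, 0.001]
contact_force: [-0.1, 1.7, 5.4]
gripper_width: 0.456
grasp_force: 62.3
```

>>> move_arm([
  [0,0,-1,0,0,0,-1],
  [0,0,-2,0,0,0,-1],
  [0,0,-3,0,0,0,-1],
  [0,0,-3,0,0,0,-1],
  [0,0,-2,0,0,0,-1],
  [0,0,-1,0,0,0,-1],
  [0,0,0,0,5,0,-1],
  [0,0,0,0,6,0,-1],
  [0,0,0,0,6,0,-1],
  [0,0,0,0,6,0,-1],
  [0,0,0,0,5,0,-1],
  [0,0,0,0,0,0,-1],
  [0,0,0,0,0,0,-1],
  [0,0,0,0,0,0,-1],
  [0,0,0,0,0,0,-1],
  [0,0,0,0,0,0,-1],
])

```text
time: 4.82
tool_pos: [0.4808, 0.0134, 0.15]
tool_rot: [-0.018, 0.968, 0.071, 0.241]
contact_force: [-0.3, 0.8, -3.5]
gripper_width: 0.466
grasp_force: 62.1
```

>>> move_arm([
  [0,0,0,0,-5,0,-1],
  [0,0,0,0,-6,0,-1],
  [0,0,0,0,-6,0,-1],
  [0,0,0,0,-6,0,-1],
  [0,0,0,0,-5,0,-1],
  [0,0,0,0,0,0,-1],
  [0,0,0,0,0,0,-1],
  [0,0,0,0,0,0,-1],
  [0,0,0,0,0,0,-1],
  [0,0,0,0,0,0,-1],
  [0,0,0,0,0,0,-1],
  [0,0,0,0,0,0,-1],
])

```text
time: 5.82
tool_pos: [0.4796, 0.0134, 0.1495]
tool_rot: [0.0, 0.997, 0.073, 0.0]
contact_force: [0.3, 0.5, -3.0]
gripper_width: 0.46
grasp_force: 62.0
```

```bash
cat > st.py <<'E'
from plant import manip
import numpy as np
s=manip.state(); u=np.array([np.cos(.148),np.sin(.148)]); v=np.array([-u[1],u[0]])
F,M=s["contact_force"],s["ft_torque"]
print(s["time"],s["tool_pos"].round(4),s["tool_rot"].round(3),"F",F.round(2),"M",M.round(3),"M about case y",(M[:2]@v).round(4),"grip",s["grasp_force"],s["gripper_width"])
E
python3 st.py
```

```text
5.8167 [0.4796 0.0134 0.1495] [0.    0.997 0.073 0.   ] F [ 0.33  0.5  -3.03] M [-0.055 -0.007 -0.014] M about case y 0.0012 grip 61.99893593788147 0.4597305801876159
```

>>> move_arm([
  [0,0,0,0,-5,0,-1],
  [0,0,0,0,-6,0,-1],
  [0,0,0,0,-6,0,-1],
  [0,0,0,0,-6,0,-1],
  [0,0,0,0,-5,0,-1],
  [0,0,0,0,0,0,-1],
  [0,0,0,0,0,0,-1],
  [0,0,0,0,0,0,-1],
  [0,0,0,0,0,0,-1],
  [0,0,0,0,0,0,-1],
])

```text
time: 6.65
tool_pos: [0.4796, 0.0134, 0.15]
tool_rot: [0.018, 0.968, 0.071, -0.24]
contact_force: [0.3, -0.1, -2.4]
gripper_width: 0.461
grasp_force: 63.0
```

>>> move_arm([
  [0,0,0,0,5,0,-1],
  [0,0,0,0,6,0,-1],
  [0,0,0,0,6,0,-1],
  [0,0,0,0,6,0,-1],
  [0,0,0,0,5,0,-1],
  [0,0,0,0,0,0,-1],
  [0,0,0,0,0,0,-1],
  [0,0,0,0,0,0,-1],
  [0,0,0,0,0,0,-1],
  [0,0,0,0,0,0,-1],
  [0,0,0,0,0,0,-1],
  [0,0,0,0,0,0,-1],
])

```text
time: 7.65
tool_pos: [0.4802, 0.0135, 0.1491]
tool_rot: [-0.0, 0.997, 0.073, -0.0]
contact_force: [-0.4, 0.3, -3.1]
gripper_width: 0.459
grasp_force: 63.0
```

```bash
python3 st.py
```

```text
7.65 [0.4802 0.0135 0.1491] [-0.     0.997  0.073 -0.   ] F [-0.42  0.28 -3.09] M [-0.052  0.03  -0.002] M about case y 0.037 grip 62.95896649360657 0.45871126991436334
```

```bash
cat > avg.py <<'E'
from plant import manip
import numpy as np
v=np.array([-np.sin(.148),np.cos(.148)]); m=[]
for i in range(10): manip.grab_frame("wrist"); m.append(manip.state()["ft_torque"][:2]@v)
print(np.mean(m).round(4),np.std(m).round(4))
E
python3 avg.py
```

```text
0.0517 0.0328
```

>>> move_arm([
  [0,0,0,0,5,0,-1],
  [0,0,0,0,6,0,-1],
  [0,0,0,0,6,0,-1],
  [0,0,0,0,6,0,-1],
  [0,0,0,0,5,0,-1],
  [0,0,0,0,0,0,-1],
  [0,0,0,0,0,0,-1],
  [0,0,0,0,0,0,-1],
  [0,0,0,0,0,0,-1],
  [0,0,0,0,-5,0,-1],
  [0,0,0,0,-6,0,-1],
  [0,0,0,0,-6,0,-1],
  [0,0,0,0,-6,0,-1],
  [0,0,0,0,-5,0,-1],
  [0,0,0,0,0,0,-1],
  [0,0,0,0,0,0,-1],
  [0,0,0,0,0,0,-1],
  [0,0,0,0,0,0,-1],
])

```text
time: 9.65
tool_pos: [0.4796, 0.0135, 0.1491]
tool_rot: [-0.0, 0.997, 0.073, 0.0]
contact_force: [-0.1, 1.1, -2.7]
gripper_width: 0.459
grasp_force: 63.7
```

```bash
python3 avg.py
```

```text
-0.0477 0.0184
```

>>> move_arm([
  [0,0,0,0,-5,0,-1],
  [0,0,0,0,-6,0,-1],
  [0,0,0,0,-6,0,-1],
  [0,0,0,0,-6,0,-1],
  [0,0,0,0,-5,0,-1],
  [0,0,0,0,0,0,-1],
  [0,0,0,0,0,0,-1],
  [0,0,0,0,0,0,-1],
  [0,0,0,0,0,0,-1],
  [0,0,0,0,5,0,-1],
  [0,0,0,0,6,0,-1],
  [0,0,0,0,6,0,-1],
  [0,0,0,0,6,0,-1],
  [0,0,0,0,5,0,-1],
  [0,0,0,0,0,0,-1],
  [0,0,0,0,0,0,-1],
  [0,0,0,0,0,0,-1],
  [0,0,0,0,0,0,-1],
])

```text
time: 11.65
tool_pos: [0.4804, 0.0134, 0.1497]
tool_rot: [0.0, 0.997, 0.073, -0.0]
contact_force: [0.3, 0.3, -2.7]
gripper_width: 0.461
grasp_force: 64.0
```

```bash
python3 avg.py
```

```text
0.0387 0.0271
```

The moment swings by about ±0.045 N m with each rocking direction (0.09 in all, repeated), so the middle case is the rattling one. I'll carry it over the tray.

>>> move_arm([
  [0.5,0.3,0,0,0,0,-1],
  [1.2,0.7,0,0,0,0,-1],
  [1.7,0.9,0,0,0,0,-1],
  [1.7,0.9,0,0,0,0,-1],
  [1.7,0.9,0,0,0,0,-1],
  [1.7,0.9,0,0,0,0,-1],
  [1.7,0.9,0,0,0,0,-1],
  [1.7,0.9,0,0,0,0,-1],
  [1.7,0.9,0,0,0,0,-1],
  [1.7,0.9,0,0,0,0,-1],
  [1.7,1,0,0,0,0,-1],
  [1.7,1,0,0,0,0,-1],
  [1.1,0.7,0,0,0,0,-1],
  [0.5,0.3,0,0,0,0,-1],
  [0,0,0,0,0,0,-1],
  [0,0,0,0,0,0,-1],
  [0,0,0,0,0,0,-1],
  [0,0,0,0,0,0,-1],
  [0,0,0,0,0,0,-1],
  [0,0,0,0,0,0,-1],
])

```text
time: 13.82
tool_pos: [0.6968, -0.0674, 0.1495]
tool_rot: [-0.0, 0.997, 0.073, -0.0]
contact_force: [-0.1, -0.0, -3.0]
gripper_width: 0.458
grasp_force: 63.9
```

```bash
python3 - <<'E'
from plant import manip
import cv2,numpy as np
a=manip.grab_frame("scene")["img"][0:290,190:440]; b=manip.grab_frame("side")["img"][120:340,190:470]
cv2.imwrite("pics/fin.png",np.hstack([cv2.resize(a,(400,464)),cv2.resize(b,(400,464))]))
E
python3 st.py
```

```text
13.9167 [ 0.6969 -0.0675  0.1495] [0.    0.997 0.073 0.   ] F [-0.07 -0.63 -3.3 ] M [-0.077  0.072  0.017] M about case y 0.0822 grip 63.90206336975098 0.46247895860460025
```

View pics/fin.png

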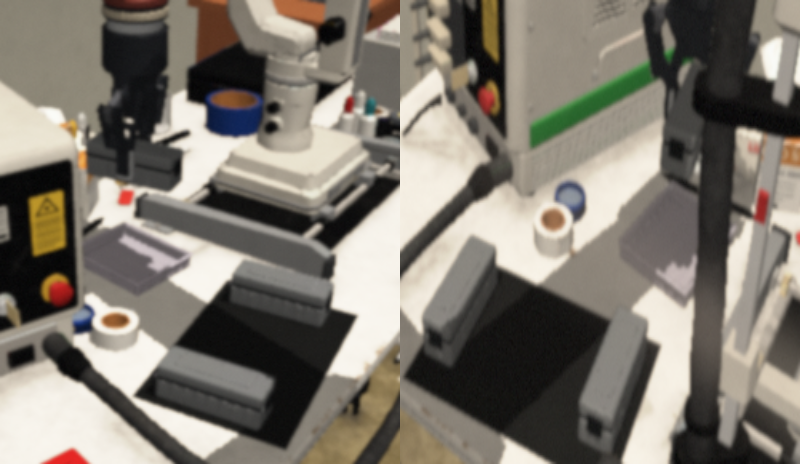

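The picture shows the held case level above the tray, at (135,160) left and (680,130) right. The two silent cases still stand on the mat, and the lens and tape have not moved. I'm handing in.

```bash
python3 -c "
from plant import manip
print(manip.job_done())"
```

```text
the job is handed in; nothing more can be done
None
```

I handed in the job with the middle case as the rattling one, held level and still about 12 cm above the middle of the tray. Rocking it shifted the moment by about 0.09 N m each way, so I did not lift the other two; they stand untouched on the mat. The interface returned no verdict.

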